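# Turn the ink carousel until the orange jar is at the front

### The arm

A 6-joint arm with a two-finger parallel gripper is mounted at the origin on the work surface; the furniture and walls round the work are solid. World frame = base frame: x ahead of the robot, y to its left, z up, the work surface at z = 0. Lengths are in m, angles in rad, forces in N, time in s.
With the tool pointing down it reaches from about 0.425 to 0.95 m from the base axis. Payload 3.5 kg.
Tool frame: the origin (TCP) lies midway between the tips of the shut fingers; the grasp point (between the pads) lies ctrl.grasp_offset behind it (ctrl.grasp_offset is the distance from the TCP to the grasp point, in m); x points along the fingers, y is the direction in which the jaws open and shut, and the axes are right-handed (so a half turn about x gives the same grasp; the last joint's range is limited). The gripper opens to 85 mm and grips with 20 to 120 N. Pads are 22 mm wide; open, the fingers measure 114 mm over their backs; the gripper's body (76 mm by 85 mm) begins 54 mm behind the grasp point. The pads swing forward as they close: fully open they stand 13 mm farther back than shut.
Start: joints at [0.973, 0.286, 1.577, -0, 1.279, -0.15], TCP at [0.292, 0.608, 0.231] pointing down, gripper open.
Joint ranges: [-2.77, 2.77], [-0.9, 2.22], [0.21, 2.48], [-1.53, 4.67], [0.24, 2.81], [-2.84, 2.84]. Speed limits (rad/s): [2.79, 2.79, 3.14, 3.14, 3.14, 3.14].

### API

Orientations are given as a unit quaternion [x, y, z, w].
In Python, from plant import readout, read_camera, sign_off, ctrl gives the robot as it stands.
- The arm moves only by the tool drive_tool, never from a script. Its argument "steps" is a list of rows, each a list of 5 numbers: the shift along the tool's x, y, z in cm, then the turn about the tool's x in degrees, then the opening, from 0 (shut) to 1 (fully open). A call has 1 to 10 rows; each row shifts and turns the commanded pose from where the row before left it, along the tool's axes as they then stand; what a row does not reach is not made up. A row lasts 1/10 s, in which the tool goes at most 50 mm and 8.59 degrees, less where a joint would pass 70% of its speed; a pose out of reach is approached as far as the arm can. A call is refused whole if a number of a shift passes 5 or a number of a turn 8.59, either way. A call with a gripper value outside its range is refused whole. The fingers move at their own pace and stop on an object; "force" is the grip in N (left out, the last holds). Time passes only in rows, so rows that do not move let the fingers close. It gives the time, the measured TCP pose, the force and the opening at its end, in the units of the state.
- readout.get_state(): the state, without advancing time (a new reading comes with each control period).
- read_camera(name): name is "scene" or "top" or "wrist"; returns a dict with "frame" (400x640x3 uint8, red, green, blue), "vertical_fov" (degrees; the focal length in pixels is half the picture's height over the tangent of half this angle, whatever the lens; pixels are square), "cx", "cy" (the principal point, pixels), "eye" and "orientation" of the camera in the world. Camera axes: x right, y up, looking along -z (the intrinsics and any distortion apply to the point x, -y, -z); pixel columns grow to the right and rows downward; lengths in m; the calibration is good to about 2 mm. A picture is of the moment at which its call begins. There is no depth.
- sign_off(): hands the job in, once; it reports no verdict.
The state is a dict: "time": time; "qpos": joint angles; "dq": joint speeds; "joint_efforts": joint torques, N m; "eef_pos": TCP position; "tcp_rot": TCP orientation; "contact_force": force on the tool from outside, world axes, zero at the start; "wrist_torque": the same for the moment, N m; "opening": opening from 0.0 (shut) to 1.0 (fully open).
Only numpy, scipy, OpenCV 4.12 (cv2) and the standard library are available. Lean on these libraries where they do the work, as an engineer would, in place of code of your own. Each camera call takes 0.05 s, during which the arm holds its last target. There are 200 camera calls.

### The job

The next print is orange: turn the ink carousel by gently pushing the posts on its rim with the fingertips until the orange jar stands right at the red arrow that marks its front, and leave it at rest there. Do not touch, lift or upset any of the jars, and leave the things standing round the carousel alone.

Things in the scene. Friction and masses are not known exactly. Their poses are not given: they have to be found in the camera images.
- carousel_base: fixed dark foot of the ink carousel, 210 mm across, 10 mm high, on the table. Origin on the turning axis at table height, z up. Its own -x axis is the carousel's FRONT: a flat tongue, 50 mm wide, reaches 210 mm out there and carries a red arrow aimed at the axis, 186 mm from it. The round birch platter above it is 320 mm across, its flat top 24 mm above the table; jars stand loose on it about 75 mm from the axis
- carousel (a joint): turn of the platter relative to the foot, rad, grows anticlockwise seen from above, free for nearly two turns either way. At 0 the post of point post0 lies straight behind the axis, opposite the arrow. It turns stiffly (about 1 N at a post), stops where it is left, and the loose jars ride round with it
- post0 (a point): centre of the blue ball (25 mm across, 105 mm above the table) on top of one of six equal upright steel finger posts on the platter's rim, evenly spaced by 60 deg, axes 145 mm from the turning axis; posts 16 mm thick, 24 mm in the lowest 5 mm; turns with the platter
- orange_jar_mid (a point): ink jar with orange lid and orange label; the jar wanted at the front; 74 mm across, 85 mm high; standing loose on the platter; point on its axis, half-way up; z up
- black_jar_mid (a point): ink jar with black lid; 74 mm across, 85 mm high; standing loose on the platter; point on its axis, half-way up; z up
- blue_jar_mid (a point): ink jar with navy-blue lid; 74 mm across, 85 mm high; standing loose on the platter; point on its axis, half-way up; z up
- red_jar_mid (a point): ink jar with dark red lid; 68 mm across, 63 mm high; standing loose on the platter; point on its axis, half-way up; z up
- tape_mid (a point): roll of blue tape lying on the table to the right of the carousel, 105 mm across, 24 mm high, centre; leave alone
- tall_jar_mid (a point): white-lidded ink jar standing on the table to the right, beyond the tape roll, 71 mm across, 99 mm high, centre; leave alone
- spray_mid (a point): spray bottle standing on the table left of the carousel, 56 x 120 mm, 272 mm high; point on its axis 100 mm up; leave alone
- orange_jar: the same orange jar; origin at the centre of its underside
- black_jar: the same black jar; origin at the centre of its underside
- blue_jar: the same blue jar; origin at the centre of its underside
- red_jar: the same red jar; origin at the centre of its underside

How it is judged:
At the end, for the whole second after the job is handed in: the orange jar's centre is within 15 mm to either side of the line from the red arrow to the turning axis and on the arrow's side (more than 50 mm from the axis along it), the platter is at rest, and all four jars stand upright on it, 55 to 95 mm from the axis (y of orange_jar_mid in the frame of carousel_base between -0.015 and 0.015 m and x of orange_jar_mid in the frame of carousel_base below -0.05 m and velocity of joint carousel between -0.03 and 0.03 rad/s and angle between each of orange_jar_mid, black_jar_mid, blue_jar_mid, red_jar_mid's own z axis and vertical below 0.1 rad and horizontal distance between orange_jar_mid and carousel_base between 0.055 and 0.095 m and height (world z) of orange_jar_mid between 0.0605 and 0.0725 m and horizontal distance between black_jar_mid and carousel_base between 0.055 and 0.095 m and height (world z) of black_jar_mid between 0.0605 and 0.0725 m and horizontal distance between blue_jar_mid and carousel_base between 0.055 and 0.095 m and height (world z) of blue_jar_mid between 0.0605 and 0.0725 m and horizontal distance between red_jar_mid and carousel_base between 0.055 and 0.095 m and height (world z) of red_jar_mid between 0.0495 and 0.0615 m); the robot touches nothing.
It fails at once if the robot touches a jar on the carousel (over 1 N) (contact force between any of the fingers, the arm and orange_jar above 1 N or contact force between any of the fingers, the arm and black_jar above 1 N or contact force between any of the fingers, the arm and blue_jar above 1 N or contact force between any of the fingers, the arm and red_jar above 1 N).
It fails at once if a jar is lifted off the carousel or tipped over (height (world z) of any of orange_jar_mid, black_jar_mid, blue_jar_mid above 0.0815 m or angle between any of orange_jar_mid, black_jar_mid, blue_jar_mid, red_jar_mid's own z axis and vertical above 0.35 rad or height (world z) of red_jar_mid above 0.0705 m).
It fails at once if the carousel is pushed, pressed or gripped hard (over 25 N) (contact force between the fingers and carousel_base above 25 N).
It fails at once if the tape roll, the white jar or the spray bottle near the carousel is moved by more than 15 mm (distance of any of tape_mid, tall_jar_mid, spray_mid from where it was at the start of the episode above 0.015 m).
It also fails if it takes over 64 s, if anything falls off the work surface, if the arm or the gripper's body presses on something with over 40 N, if the wrist force passes 120 N, or if a joint passes its speed limit or range.

## Working session

There is one attempt and no reset: what is moved stays moved. The work goes in short steps, Python scripts to look and compute and a tool call to move; the robot and the scene stay as the last step left them, time stands still between calls to the robot, and variables do not carry over. Pictures are saved under pics/ and viewed, about 8 in all and at most 12, crops included, and the job is handed in when it is done.

Besides the shell and the picture viewer there is one more tool, called after "Request:" by a JSON object that holds its "name" and its "arguments". drive_tool: Moves the arm, as the interface text tells. Its arguments: {"type":"object","properties":{"steps":{"type":"array","items":{"type":"array","items":{"type":"number"}}},"force":{"type":"number"}},"required":["steps"]}

```bash
ls; mkdir -p pics; python3 - <<'E'
from plant import readout, read_camera, ctrl
import cv2
s=readout.get_state();print(s['time'],s['eef_pos'],s['tcp_rot'],s['opening'],ctrl.grasp_offset)
for n in("scene","top"):
    d=read_camera(n);print(n,{k:v for k,v in d.items() if k!='frame'})
    cv2.imwrite(f"pics/{n}0.png",cv2.cvtColor(d['frame'],cv2.COLOR_RGB2BGR))
E
```

```text
pics
0.0 [0.29186707 0.60788728 0.22993623] [ 0.15620621  0.68976072 -0.15778669  0.68915392] 1.0023702301442097 0.0187
scene {'vertical_fov': 56.07009957738037, 'cx': 324.27061487995223, 'cy': 203.07373810047199, 'eye': array([-0.32705341, -0.79836478,  0.6345238 ]), 'orientation': array([ 0.51357514, -0.17622353, -0.26060103,  0.79829377])}
top {'vertical_fov': 50.20691057819782, 'cx': 318.01620529745696, 'cy': 198.11204148662372, 'eye': array([0.18963421, 0.16302569, 1.39467928]), 'orientation': array([-0.05870217,  0.05283202,  0.70947641, -0.70028998])}
```

View pics/top0.png

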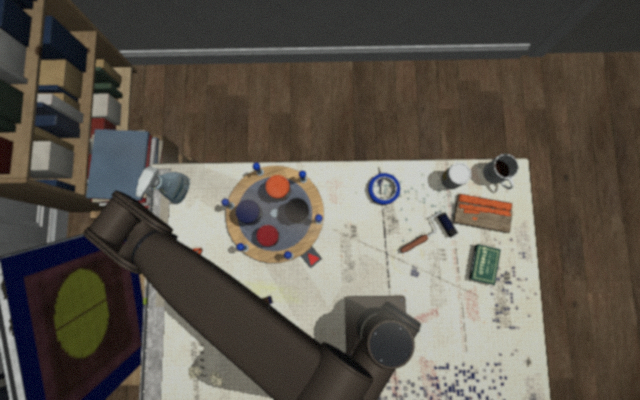

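View pics/scene0.png

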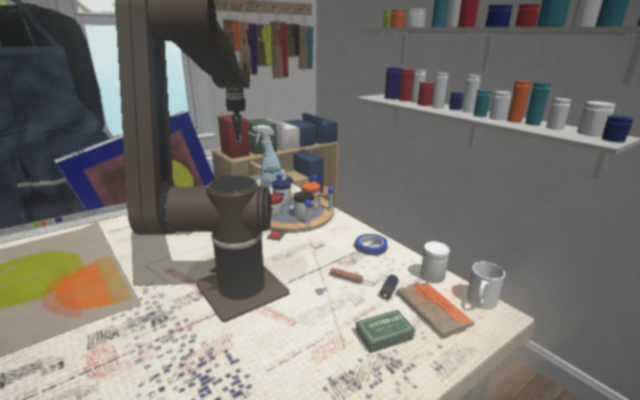

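The top view shows the carousel at about (275,215), with the orange jar at (277,186) and the red arrow at (312,257). I'll enlarge this area.

```bash
cat > h.py <<'E'
import numpy as np,cv2
from scipy.spatial.transform import Rotation as R
from plant import readout, read_camera
def K(d):
    f=200/np.tan(np.radians(d['vertical_fov']/2));return f
def ray(d,u,v,z):
    f=K(d);r=R.from_quat(d['orientation']).apply([(u-d['cx'])/f,-(v-d['cy'])/f,-1])
    e=np.array(d['eye']);return e+r*(z-e[2])/r[2]
def proj(d,p):
    q=R.from_quat(d['orientation']).inv().apply(np.array(p)-d['eye']);f=K(d)
    return d['cx']+f*q[...,0]/-q[...,2],d['cy']-f*q[...,1]/-q[...,2]
def save(d,name,box=None,k=1):
    im=cv2.cvtColor(d['frame'],cv2.COLOR_RGB2BGR)
    if box: x0,y0,x1,y1=box;im=im[y0:y1,x0:x1]
    cv2.imwrite(name,cv2.resize(im,None,fx=k,fy=k,interpolation=cv2.INTER_CUBIC))
E
python3 - <<'E'
from h import *
d=read_camera("top");save(d,"pics/top1.png",(205,145,345,285),4.2857)
w=read_camera("wrist");save(w,"pics/w1.png");print(w['eye'],w['orientation'])
E
```

```text
[0.21780311 0.644711   0.37224235] [-0.1387794  -0.08590997  0.52532628  0.83510003]
```

View pics/top1.png

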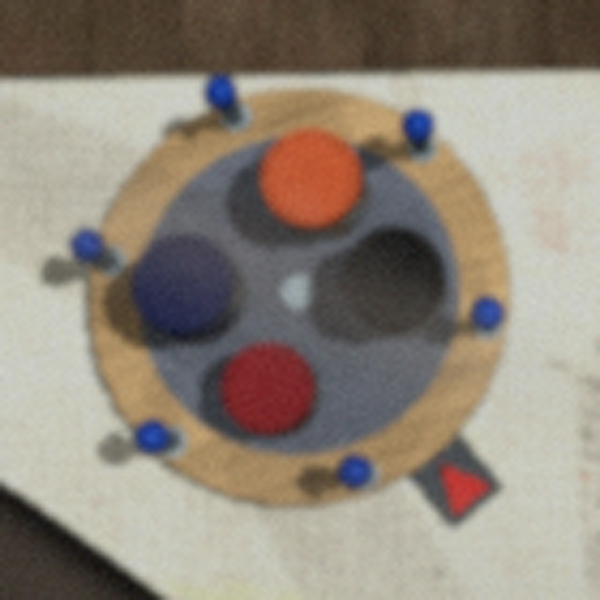

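View pics/w1.png

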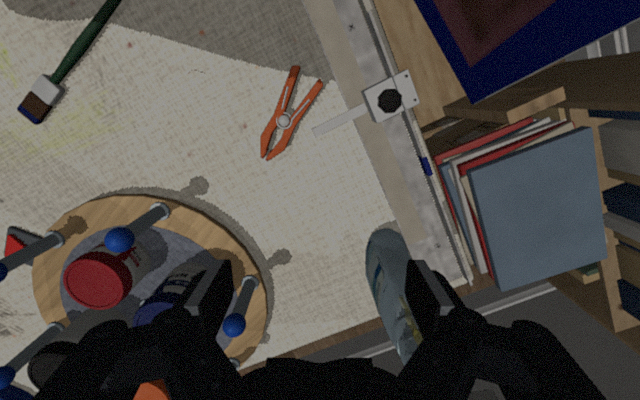

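The crop shows six blue balls at (220,92), (418,126), (487,314), (356,471), (152,437) and (88,245). The orange lid is at (311,178), black (398,280), red (268,388), blue (186,286), and the arrow at about (465,490).

```bash
python3 - <<'E'
from h import *
d=read_camera("top")
g=lambda u,v,z:ray(d,205+u/4.2857-.38,145+v/4.2857-.38,z)
P=np.array([g(*p,.105) for p in [(220,92),(418,126),(487,314),(356,471),(152,437),(88,245)]])
c=P.mean(0);print("c",c);D=P-c
print(np.c_[P[:,:2],np.hypot(D[:,0],D[:,1]),np.degrees(np.arctan2(D[:,1],D[:,0]))].round(3))
for n,u,v,z in [("or",311,178,.109),("bk",398,280,.109),("red",268,388,.087),("blue",186,286,.109),("arrow",465,490,.01),("hub",297,292,.03),("tape",(384-205)*4.2857,(188-145)*4.2857,.024),("tall",(456-205)*4.2857,(176-145)*4.2857,.1),("spray",(173-205)*4.2857,(186-145)*4.2857,.1)]:
    q=g(u,v,z);e=q-c;print(n,q.round(3),np.hypot(e[0],e[1]).round(3),np.degrees(np.arctan2(e[1],e[0])).round(1))
t=R.from_quat(readout.get_state()['tcp_rot']).as_matrix();print(t.round(3))
E
```

```text
c [0.36112004 0.31467694 0.105     ]
[[ 4.98000e-01  3.64000e-01  1.46000e-01  1.96650e+01]
 [ 4.71000e-01  2.21000e-01  1.45000e-01 -4.05700e+01]
 [ 3.34000e-01  1.73000e-01  1.45000e-01 -1.00709e+02]
 [ 2.25000e-01  2.66000e-01  1.45000e-01 -1.60139e+02]
 [ 2.51000e-01  4.09000e-01  1.45000e-01  1.39573e+02]
 [ 3.88000e-01  4.57000e-01  1.45000e-01  7.94620e+01]]
or [0.433 0.297 0.109] 0.074 -13.6
bk [0.359 0.235 0.109] 0.079 -91.6
red [0.285 0.33  0.087] 0.077 168.7
blue [0.357 0.386 0.109] 0.071 93.6
arrow [0.213 0.191 0.01 ] 0.193 -140.3
hub [0.361 0.316 0.03 ] 0.001 86.8
tape [ 0.44  -0.041  0.024] 0.364 -77.6
tall [ 0.46  -0.253  0.1  ] 0.576 -80.1
spray [0.441 0.622 0.1  ] 0.318 75.4
[[-0.001  0.433  0.901]
 [-0.001  0.901 -0.433]
 [-1.    -0.001 -0.   ]]
```

The geometry fits: the centre is at (0.361, 0.315), all balls are at 0.145 m, the orange jar is at -13.6°, and the arrow is at -140.3°. The platter needs to turn about 127° clockwise. I'll push the post at 79.5° with shut fingers along a constant-rate arc at R ≈ 0.15 m.

Request:
{"name": "drive_tool", "arguments": {"steps": [[0, 0, 0, -7, 0], [0, 0, 0, -7, 0], [0, 0, 0, -7, 0], [0, 0, 0, -7, 0], [0, 0, 0, -7, 0], [0, -3, 0.4, 0, 0], [0, -3, 0.5, 0, 0], [0, -3, 0.4, 0, 0], [0, -3, 0.5, 0, 0], [0, -3, 0.4, 0, 0]], "force": 20}}

```text
time: 1.25
eef_pos: [0.3385, 0.4628, 0.2312]
tcp_rot: [-0.058, 0.705, 0.058, 0.705]
contact_force: [0.2, -0.3, 0.6]
opening: -0.005
```

Request:
{"name": "drive_tool", "arguments": {"steps": [[2.6, 0, 0, 0, 0], [2.6, 0, 0, 0, 0], [2.6, 0, 0, 0, 0], [2.6, 0, 0, 0, 0], [2.6, 0, 0, 0, 0], [2.6, 0, 0, 0, 0], [0, 0, 0, 0, 0]]}}

```text
time: 1.95
eef_pos: [0.3359, 0.4616, 0.071]
tcp_rot: [-0.06, 0.707, 0.056, 0.702]
contact_force: [0.5, 0.7, -0.3]
opening: 0.001
```

```bash
python3 - <<'E'
from h import *
s=readout.get_state();t=R.from_quat(s['tcp_rot']).as_matrix();p=s['eef_pos'];c=np.array([.361,.3147])
e=p[:2]-c;print(p,t.round(3).tolist(),np.hypot(*e),np.degrees(np.arctan2(e[1],e[0])),s['contact_force'])
w=read_camera("wrist");save(w,"pics/w2.png")
E
```

```text
[0.3358829  0.46159542 0.07104913] [[-0.006, -0.162, 0.987], [-0.006, 0.987, 0.162], [-1.0, -0.005, -0.007]] 0.14902728672484986 99.70295739366787 [ 0.54437923  0.70775103 -0.25619146]
```

View pics/w2.png

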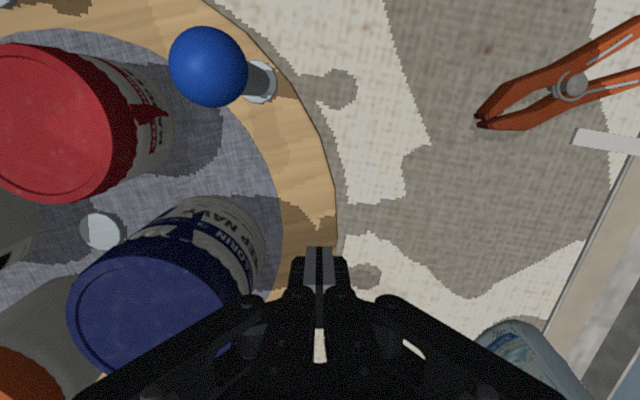

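The wrist view shows the shut fingertips at (318,285) outside the rim posts. The blue jar is clear to the left, and the pushed post is hidden ahead of the fingers. I'll raise the tip slightly and move out a bit for clearance, then approach slowly.

Request:
{"name": "drive_tool", "arguments": {"steps": [[-1.2, 0.3, 0, 0, 0], [0, 0, 0.27, 1, 0], [0, 0, 0.27, 1, 0], [0, 0, 0.26, 1, 0], [0, 0, 0.27, 1, 0], [0, 0, 0.26, 1, 0], [0, 0, 0.27, 1, 0], [0, 0, 0.26, 1, 0], [0, 0, 0.27, 1, 0], [0, -0.02, 0.26, 1, 0]]}}

```text
time: 3.0
eef_pos: [0.3618, 0.469, 0.0872]
tcp_rot: [-0.002, 0.707, 0.002, 0.707]
contact_force: [0.3, 0.0, -0.5]
opening: -0.003
```

Request:
{"name": "drive_tool", "arguments": {"steps": [[0, 0, 0.26, 1, 0], [0, 0, 0.27, 1, 0], [0, 0, 0.26, 1, 0], [0, 0, 0.27, 1, 0], [0, 0, 0.26, 1, 0], [0, -0.01, 0.27, 1, 0], [0, 0, 0.26, 1, 0], [0, 0, 0.27, 1, 0], [0, 0, 0.26, 1, 0], [0, -0.01, 0.27, 1, 0]]}}

```text
time: 4.0
eef_pos: [0.3881, 0.4668, 0.0873]
tcp_rot: [0.06, 0.705, -0.06, 0.705]
contact_force: [-1.0, -0.3, 0.4]
opening: 0.001
```

```bash
cat >> h.py <<'E'
C=np.array([.361,.3147])
def status():
    s=readout.get_state();t=R.from_quat(s['tcp_rot']).as_matrix();p=s['eef_pos'];e=p[:2]-C
    print(s['time'],p.round(4),"R %.4f ang %.1f yawy %.1f"%(np.hypot(*e),np.degrees(np.arctan2(e[1],e[0])),np.degrees(np.arctan2(t[1,1],t[0,1]))),s['contact_force'].round(1),s['qpos'].round(2))
def top():
    d=read_camera("top");h=cv2.cvtColor(d['frame'],cv2.COLOR_RGB2HSV)
    m=((h[...,0]>3)&(h[...,0]<14)&(h[...,1]>160)&(h[...,2]>110)).astype(np.uint8)
    m[:, :200]=0;m[:,350:]=0;m[:150]=0;m[290:]=0
    n,_,st,ce=cv2.connectedComponentsWithStats(m)
    for i in range(1,n):
        if st[i,4]>40:
            q=ray(d,*ce[i],.109);e=q[:2]-C;print("or",st[i,4],q.round(3),np.hypot(*e).round(4),np.degrees(np.arctan2(e[1],e[0])).round(1))
    return d
E
python3 - <<'E'
from h import *
status();d=top();save(d,"pics/top2.png",(205,145,345,285),4.2857)
E
```

```text
4.0 [0.3881 0.4668 0.0873] R 0.1545 ang 79.9 yawy 80.3 [-1.  -0.3  0.4] [ 0.71  0.29  1.85  0.    1.   -0.69]
or 394 [0.429 0.286 0.109] 0.074 -22.5
```

View pics/top2.png

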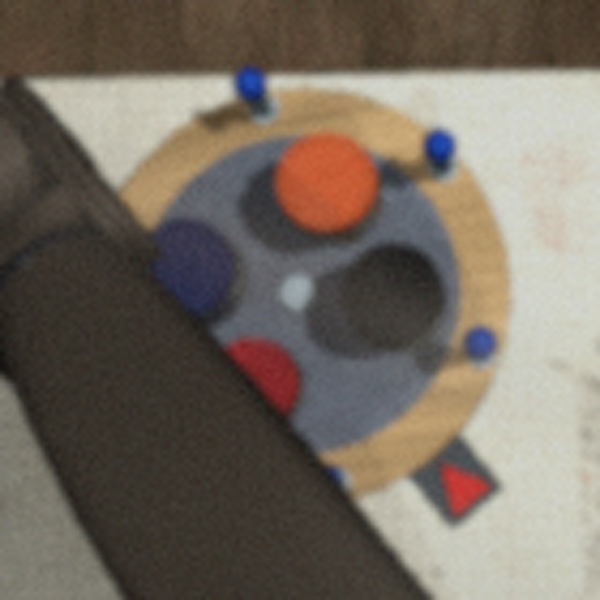

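The top view shows the platter turned: orange lid at (327,182), i.e. -22.5°, with contact at about 1 N. That leaves 118° to go.

Request:
{"name": "drive_tool", "arguments": {"steps": [[0, -0.03, 0.4, 1.5, 0], [0, -0.04, 0.53, 2, 0], [0, -0.04, 0.53, 2, 0], [0, -0.04, 0.53, 2, 0], [0, -0.03, 0.53, 2, 0], [0, -0.03, 0.53, 2, 0], [0, -0.03, 0.53, 2, 0], [0, -0.02, 0.53, 2, 0], [0, -0.02, 0.53, 2, 0], [0, -0.02, 0.53, 2, 0]]}}

```text
time: 5.05
eef_pos: [0.4363, 0.4476, 0.0873]
tcp_rot: [0.179, 0.684, -0.179, 0.684]
contact_force: [-0.1, 0.9, 0.4]
opening: 0.004
```

Request:
{"name": "drive_tool", "arguments": {"steps": [[0, -0.01, 0.53, 2, 0], [0, -0.01, 0.53, 2, 0], [0, -0.01, 0.53, 2, 0], [0, -0.01, 0.53, 2, 0], [0, -0.01, 0.53, 2, 0], [0, -0.01, 0.53, 2, 0], [0, -0.01, 0.53, 2, 0], [0, -0.01, 0.53, 2, 0], [0, -0.01, 0.53, 2, 0], [0, -0.01, 0.53, 2, 0]]}}

```text
time: 6.05
eef_pos: [0.4769, 0.414, 0.0873]
tcp_rot: [0.295, 0.643, -0.295, 0.643]
contact_force: [-0.2, -0.5, 0.4]
opening: -0.003
```

```bash
python3 - <<'E'
from h import *
status();top()
E
```

```text
6.05 [0.4769 0.414  0.0873] R 0.1526 ang 40.6 yawy 40.7 [-0.2 -0.5  0.4] [ 0.55  0.34  1.79  0.    1.01 -0.16]
or 382 [0.396 0.248 0.109] 0.0752 -62.6
```

Request:
{"name": "drive_tool", "arguments": {"steps": [[0, -0.01, 0.53, 2, 0], [0, -0.01, 0.53, 2, 0], [0, -0.01, 0.53, 2, 0], [0, -0.01, 0.53, 2, 0], [0, -0.01, 0.53, 2, 0], [0, -0.01, 0.53, 2, 0], [0, -0.01, 0.53, 2, 0], [0, -0.01, 0.53, 2, 0], [0, -0.01, 0.53, 2, 0], [0, -0.01, 0.53, 2, 0]]}}

```text
time: 7.1
eef_pos: [0.5039, 0.3687, 0.0873]
tcp_rot: [0.402, 0.582, -0.402, 0.582]
contact_force: [-0.0, 0.6, 0.6]
opening: 0.001
```

Request:
{"name": "drive_tool", "arguments": {"steps": [[0, -0.01, 0.53, 2, 0], [0, -0.01, 0.53, 2, 0], [0, -0.01, 0.53, 2, 0], [0, -0.01, 0.53, 2, 0], [0, -0.01, 0.53, 2, 0], [0, -0.01, 0.53, 2, 0], [0, -0.01, 0.53, 2, 0], [0, -0.01, 0.53, 2, 0], [0, -0.01, 0.53, 2, 0], [0, -0.01, 0.53, 2, 0]]}}

```text
time: 8.1
eef_pos: [0.5136, 0.3168, 0.0874]
tcp_rot: [0.497, 0.503, -0.497, 0.503]
contact_force: [-1.3, 1.2, 0.2]
opening: 0.001
```

Request:
{"name": "drive_tool", "arguments": {"steps": [[0, -0.01, 0.53, 2, 0], [0, -0.01, 0.53, 2, 0], [0, -0.01, 0.53, 2, 0], [0, -0.01, 0.53, 2, 0], [0, -0.01, 0.53, 2, 0], [0, -0.01, 0.53, 2, 0], [0, -0.01, 0.53, 2, 0], [0, -0.01, 0.53, 2, 0], [0, -0.01, 0.53, 2, 0], [0, -0.01, 0.53, 2, 0]]}}

```text
time: 9.1
eef_pos: [0.505, 0.2648, 0.0874]
tcp_rot: [0.577, 0.409, -0.577, 0.409]
contact_force: [1.6, 0.3, -0.3]
opening: 0.001
```

```bash
python3 - <<'E'
from h import *
status();d=top();save(d,"pics/top3.png",(205,145,345,285),4.2857)
E
```

```text
9.1 [0.505  0.2648 0.0874] R 0.1524 ang -19.1 yawy -19.3 [ 1.6  0.3 -0.3] [ 0.31  0.22  1.94 -0.    0.98  0.64]
```

View pics/top3.png

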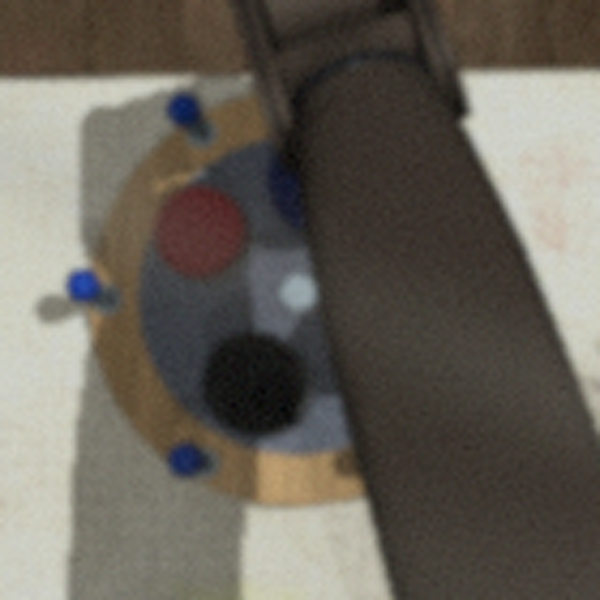

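The arm hides the orange jar; black is at (255,383), red (200,231), both standing on the platter. By the fixed tool-to-jar offset there are 18° left.

Request:
{"name": "drive_tool", "arguments": {"steps": [[0, -0.01, 0.53, 2, 0], [0, -0.01, 0.53, 2, 0], [0, -0.01, 0.53, 2, 0], [0, -0.01, 0.53, 2, 0], [0, -0.01, 0.53, 2, 0], [0, -0.01, 0.53, 2, 0], [0, -0.01, 0.53, 2, 0], [0, -0.01, 0.4, 1.5, 0], [0, 0, 0.3, 1.1, 0], [0, 0, 0.2, 0.7, 0]]}}

```text
time: 10.15
eef_pos: [0.4835, 0.2244, 0.0873]
tcp_rot: [0.632, 0.318, -0.632, 0.318]
contact_force: [0.5, 0.8, -0.6]
opening: 0.0
```

Request:
{"name": "drive_tool", "arguments": {"steps": [[0, 0, 0, 0, 0], [0, 0.1, -0.5, 0, 0], [0, 0.2, -1, 0, 0], [0, 0.2, -1, 0, 0], [-3, 0, 0, 0, 0], [-4, 0, 0, 0, 0], [-4, 0, 0, 0, 0], [-4, 0, 0, 0, 0], [-2, 0, 0, 0, 0], [0, 0, 0, 0, 0]]}}

```text
time: 11.15
eef_pos: [0.5051, 0.2429, 0.2622]
tcp_rot: [0.634, 0.318, -0.628, 0.319]
contact_force: [0.4, -0.4, -0.9]
opening: 0.002
```

```bash
python3 - <<'E'
from h import *
status();d=top();save(d,"pics/top4.png",(205,145,345,285),4.2857)
E
```

```text
11.15 [0.5051 0.2429 0.2622] R 0.1610 ang -26.5 yawy -36.4 [ 0.4 -0.4 -0.9] [0.27 0.01 1.83 0.   1.29 0.9 ]
or 167 [0.299 0.281 0.109] 0.0708 -152.0
```

View pics/top4.png

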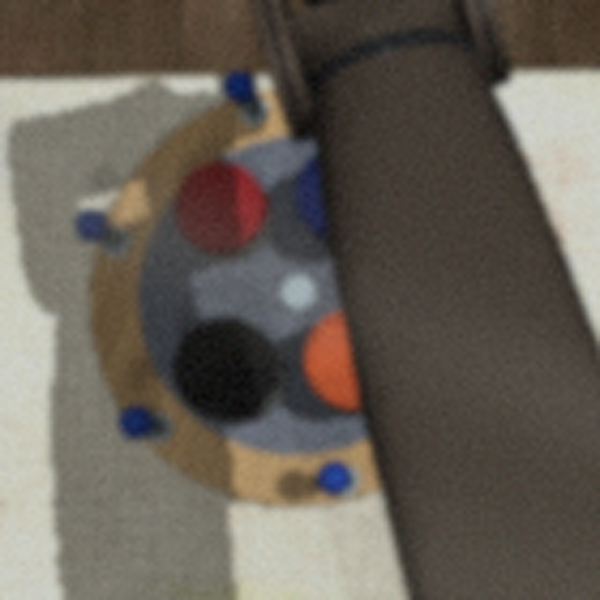

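The arm still half hides orange at (335,360). I'll swing clear at height.

Request:
{"name": "drive_tool", "arguments": {"steps": [[0, 2.5, 3.3, 0, 0], [0, 2.5, 3.3, 0, 0], [0, 2.5, 3.3, 0, 0], [0, 2.5, 3.3, 0, 0], [0, 2.5, 3.3, 0, 0], [0, 2.5, 3.3, 0, 0], [0, 2.5, 3.3, 0, 0], [0, 0, 0, 0, 0]]}}

```text
time: 12.0
eef_pos: [0.5052, -0.0517, 0.2545]
tcp_rot: [-0.631, -0.317, 0.634, -0.316]
contact_force: [-0.2, 0.0, -0.0]
opening: 0.006
```

```bash
python3 - <<'E'
from h import *
status();d=top();save(d,"pics/top5.png",(205,145,345,285),4.2857)
E
```

```text
12.0 [ 0.5052 -0.0517  0.2545] R 0.3937 ang -68.5 yawy -36.8 [-0.2  0.  -0. ] [-0.3  -0.1   1.95 -0.    1.3   0.34]
or 79 [0.301 0.287 0.109] 0.0664 -155.6
```

View pics/top5.png

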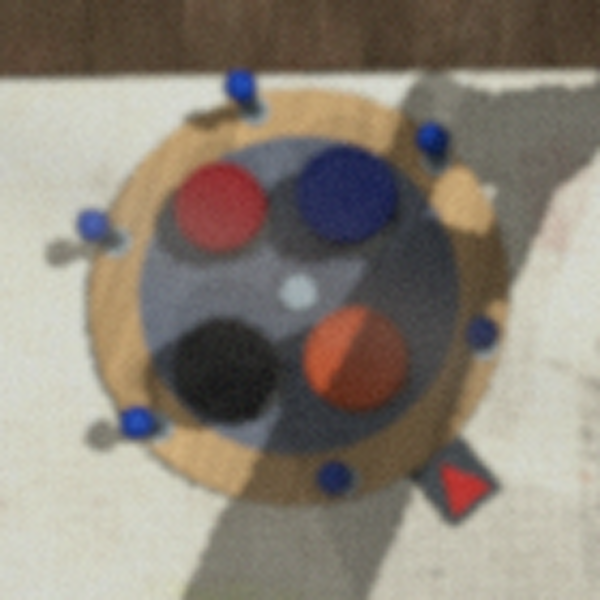

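```bash
python3 - <<'E'
from h import *
d=read_camera("top")
g=lambda u,v,z:ray(d,205+u/4.2857-.38,145+v/4.2857-.38,z)
for n,u,v,z in [("or",356,359,.109),("bk",226,370,.109),("red",221,206,.087),("blue",348,194,.109),("arrow",465,490,.01),("tong",476,505,.01)]:
    q=g(u,v,z)[:2]-C;a=np.arctan2(q[1],q[0]);print(n,np.hypot(*q).round(4),np.degrees(a).round(1),"lat mm",(1e3*np.hypot(*q)*np.sin(a-np.radians(-140.3))).round(1))
w=read_camera("scene")
h=cv2.cvtColor(d['frame'],cv2.COLOR_RGB2HSV);s=h[145:285,205:345]
P=g(335,477,.105);e=P[:2]-C;print("post",np.hypot(*e),np.degrees(np.arctan2(e[1],e[0])));
status()
E
```

```text
or 0.0762 -139.4 lat mm 1.2
bk 0.0769 146.9 lat mm -73.4
red 0.0757 41.5 lat mm -2.4
blue 0.0746 -36.1 lat mm 72.3
arrow 0.193 -140.3 lat mm 0.1
tong 0.2068 -140.5 lat mm -0.9
post 0.14409747342578114 -166.15982767601122
12.15 [ 0.5053 -0.0475  0.2553] R 0.3899 ang -68.3 yawy -36.5 [-0.4  0.5 -0.3] [-0.29 -0.11  1.95  0.    1.3   0.34]
```

The orange jar is about 1 mm off the arrow line, all the jars are about 75 mm from the axis, and the arm is clear, so I'm handing in.

```bash
python3 -c "
from plant import sign_off;print(sign_off())"
```

```text
the job is handed in; nothing more can be done
None
```

The orange jar now stands at the red arrow, and I handed the job in at about 12 s of the 64 s allowed. I turned the platter about 126° clockwise by pushing one rim post with the shut fingertips on a slow arc. Then I backed off, lifted and swung the arm clear.

The last checks, from the top camera:
- **Orange jar:** it is about 1 mm off the line from the arrow to the axis (limit 15 mm) and 76 mm from the axis.
- **Other jars:** they are 75 to 77 mm from the axis and look upright.
- **Forces:** the readings I took after each move were all under about 2 N, and the arm was touching nothing at the end.

**Disagreement:** the automatic colour check put the orange jar at -155.6° once the arm's shadow fell across its lid. I relied on the hand-read pixel position instead (-139.4°, with the arrow at -140.3°), which fits what the pushing arc predicted.

**Not checked:** I did not measure the tape roll, white jar and spray bottle again at the end, but the path stayed well away from the spray bottle and passed well above the tape and white jar. I also did not measure the platter's speed directly.

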